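# Knock a jammed glass nugget out of a bottle

## Robot

A 6-joint arm with a two-finger parallel gripper is mounted at the origin on the work surface. World frame = base frame: x ahead of the robot, y to its left, z up, the work surface at z = 0. Lengths are in m, angles in degrees, forces in N, time in s.
With the tool pointing down it reaches from about 0.375 to 0.9 m from the base axis. Payload 3.1 kg.
Tool frame: the origin (TCP) lies midway between the tips of the shut fingers; the grasp point (between the pads) lies 19 mm behind it; z points along the fingers, y is the direction in which the jaws open and shut (so a half turn about z gives the same grasp; the last joint's range is limited). The gripper opens to 87 mm and grips with 3 to 60 N. Pads are 19 mm wide; open, the fingers measure 117 mm over their backs; the gripper's body (75 mm by 190 mm) begins 51 mm behind the grasp point.
Start: joints at [-80.357, 30.224, 82.088, -0, 67.689, -10.227], TCP at [0.212, -0.588, 0.223] pointing down, gripper open.
Joint ranges: [-176.69, 176.69], [-43.24, 126.21], [12.49, 139.97], [-82, 262], [0, 151.66], [-163.58, 163.58]. Speed limits (degrees/s): [159.86, 159.86, 180, 180, 180, 180].

## Interface

Orientations are given as a 3x3 rotation matrix whose columns are the frame's x, y, z axes.
In Python, from rig import bot, capture, get_calibration gives the robot as it stands.
- The arm moves only by the tool play_rows, never from a script. Its arguments are lists of equal length, an entry for each row: "fingers": the closure in counts, from 0 (fully open) to 255 (shut); "linear": the shift along the tool's x, y, z in mm, a list of three; "rot": the turn, a rotation vector about the tool's x, y, z in degrees, a list of three. A call has 1 to 20 rows; each row is the pose to reach, as a shift and turn from the pose commanded when the call began, along the tool's axes at that moment; what a row does not reach only later rows make up. A row lasts 1/10 s, in which the tool goes at most 50 mm and 8.59 degrees, less where a joint would pass 70% of its speed; a pose out of reach is approached as far as the arm can. A call with a gripper value outside its range is refused whole. The fingers move at their own pace and stop on an object; the grip force is fixed at half the most. Time passes only in rows, so rows that repeat a pose let the fingers close. It gives the time, the measured TCP pose, the force and the opening at its end, in the units of the state.
- bot.read_state(): the state, without advancing time (a new reading comes with each control period).
- capture(name): name is "scene" or "top"; returns the picture (480x640x3 uint8, red, green, blue); there is no depth.
- get_calibration(name): a dict with "vfov" (degrees; the focal length in pixels is half the picture's height over the tangent of half this angle, whatever the lens; pixels are square), "cx", "cy" (the principal point, pixels), "camera_from_world" (4x4, takes a point from world to camera coordinates). Camera axes: x right, y down, z forward; pixel columns grow to the right and rows downward; lengths in m; the calibration is good to about 2 mm. A picture is of the moment at which its call begins. get_calibration takes no time and is no camera call.
- bot.hand_in(): hands the job in, once; it reports no verdict.
The state is a dict: "time_s": time; "joint_positions": joint angles; "qvel": joint speeds; "tau": joint torques, N m; "position": TCP position; "tcp_rot": TCP orientation; "force": force on the tool from outside, world axes, zero at the start; "moment": the same for the moment, N m; "opening": opening from 0.0 (shut) to 1.0 (fully open).
Only numpy, scipy, OpenCV 4.12 (cv2) and the standard library are available. Lean on these libraries where they do the work, as an engineer would, in place of code of your own. Each camera call takes 0.05 s, during which the arm holds its last target.

## Task

A blue glass nugget is jammed in the neck of one of the two clear square bottles. Pick that bottle up, tip it mouth down and tap its rim briskly on the steel bar of the sorting tray until the nugget comes free and drops into the tray, then lay the bottle down flat on the table again. Leave the empty bottle where it is.

Things in the scene. Friction and masses are not known exactly. Their poses are not given: they have to be found in the camera images.
- bottle: Clear bottle, 70 g, lying on a side, mouth roughly to the robot, blue nugget in its neck. Square body 64 long, 40 wide and high, black rubber sleeve round it; neck 31 across, 25 long, then white rim 36 across, 8 long; bore 23. Origin: underside as it lies, below the body's middle; z up, -x along the bottle to the mouth. Long axis 20 above the origin; mouth's face 65 from it. Grasp across y.
- nugget: Blue glass ball, 21 across, 15 g; origin at its centre. Stuck in the neck, 22 behind the mouth's face. Tipping (up to 50 degrees) or slow pressing does not free it; each brisk tap of the rim (0.2 to 0.3 m/s, tipped about 45 degrees, aimed 20 through the bar, stopping at contact) shifts it some mm, the faster the more; after one to five taps it rolls out. The bottle may pivot slightly in the grip.
- tray: Grey open sorting tray fixed to the table, 200 (x) by 160 (y), walls 35 high, walls and floor 5 thick. Origin: centre of its underside, z up; -x roughly towards the robot. A square steel bar 12 thick runs along y across its middle (x = 0), top face 55 above the table; both sides of the bar are open to the floor.
- spare: The other bottle, of the same shape, size and frame as the first but empty: a bystander, to be left alone.

How it is judged:
By the outcome, as a careful person would: the job done as asked, in the order asked, and still so for the second after the job is handed in, with the robot touching nothing.
It also fails if it takes over 51 s, if anything falls off the work surface, if the arm or the gripper's body presses on something with over 40 N, if the wrist force passes 120 N, or if a joint passes its speed limit or range.

## Working session

There is one attempt and no reset: what is moved stays moved. The work goes in short steps, Python scripts to look and compute and a tool call to move; the robot and the scene stay as the last step left them, time stands still between calls to the robot, and variables do not carry over. Pictures are saved under pics/ and viewed, and the job is handed in when it is done.

Besides the shell and the picture viewer there is one more tool, called after "Request:" as name(argument=value, ...) on one line, values as JSON. play_rows: Moves the arm, as the interface text tells. Its arguments: {"type":"object","properties":{"fingers":{"type":"array"},"linear":{"type":"array"},"rot":{"type":"array"}},"required":["fingers","linear","rot"]}

```bash
ls; mkdir -p pics; python3 - <<'E'
from rig import bot, capture, get_calibration
import cv2
for n in ("scene","top"):
    im=capture(n); cv2.imwrite(f"pics/{n}0.png",im[:,:,::-1])
    c=get_calibration(n); print(n,c)
s=bot.read_state(); print(s["time_s"],s["position"],s["tcp_rot"],s["opening"],s["force"])
E
```

```text
pics
scene {'vfov': 52.646245838522375, 'cx': 320.34725303120473, 'cy': 236.90096748113183, 'camera_from_world': array([[ 0.24112846,  0.97040161, -0.0133332 , -0.11874052],
       [ 0.69425572, -0.18207816, -0.69631641, -0.33612042],
       [-0.67813425,  0.15864506, -0.7176111 ,  1.16814935],
       [ 0.        ,  0.        ,  0.        ,  1.        ]])}
top {'vfov': 49.73826111797264, 'cx': 317.56842333005807, 'cy': 235.4100594884075, 'camera_from_world': array([[ 1.55931946e-02, -9.99878387e-01,  2.50197862e-04,
        -4.32780651e-02],
       [-9.97451738e-01, -1.55727727e-02, -6.96241298e-02,
         5.35417404e-01],
       [ 6.96195589e-02,  8.36102311e-04, -9.97573264e-01,
         7.90932437e-01],
       [ 0.00000000e+00,  0.00000000e+00,  0.00000000e+00,
         1.00000000e+00]])}
0.1 [ 0.21234837 -0.58710924  0.22167695] [[ 9.40450246e-01  3.39931161e-01 -3.74302467e-04]
 [ 3.39931236e-01 -9.40448351e-01  1.91128137e-03]
 [ 2.97691957e-04 -1.92470214e-03 -9.99998103e-01]] 1.0042292364477519 [ 0.47126929 -0.54533208 -0.69955063]
```

View pics/scene0.png

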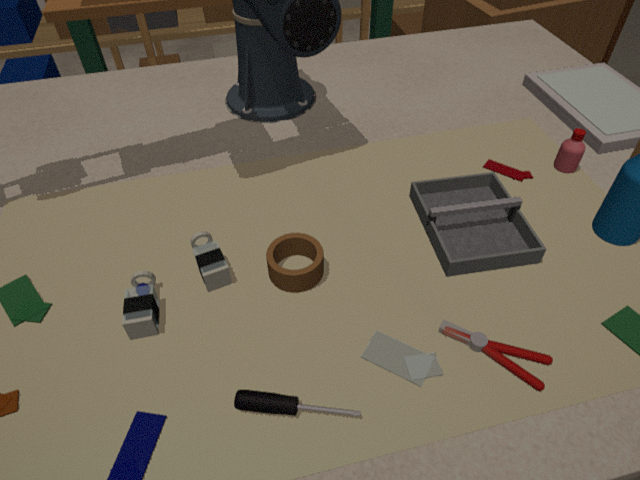

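View pics/top0.png

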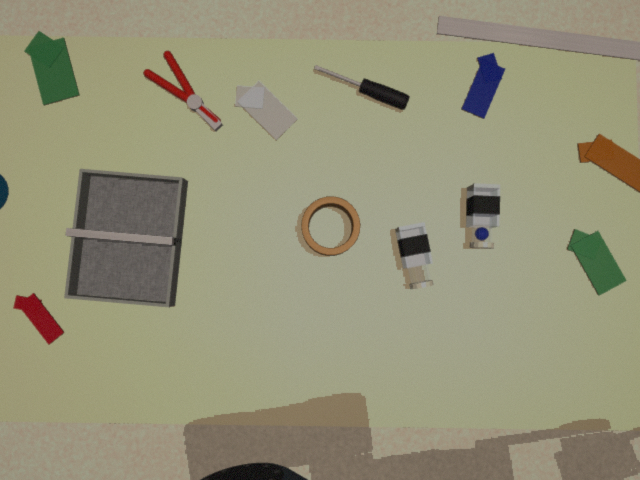

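The nugget shows blue at (482,234) in the top view and (143,288) in the scene view, so it is in the bottle on the right in the top view. The spare is at about (414,255) and the tray's middle at about (126,237). I'll zoom in on each.

```bash
python3 - <<'E'
import cv2, numpy as np
t=cv2.imread("pics/top0.png"); s=cv2.imread("pics/scene0.png")
a=cv2.resize(t[170:300,380:520],None,fx=4,fy=4,interpolation=cv2.INTER_CUBIC)
cv2.imwrite("pics/z1.png",a)
b=cv2.resize(t[160:315,55:200],None,fx=3.8,fy=3.8,interpolation=cv2.INTER_CUBIC); cv2.imwrite("pics/z2.png",b)
c=cv2.resize(s[220:350,100:250],None,fx=4,fy=4,interpolation=cv2.INTER_CUBIC); cv2.imwrite("pics/z3.png",c)
E
```

```text
(no output)
```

View pics/z1.png

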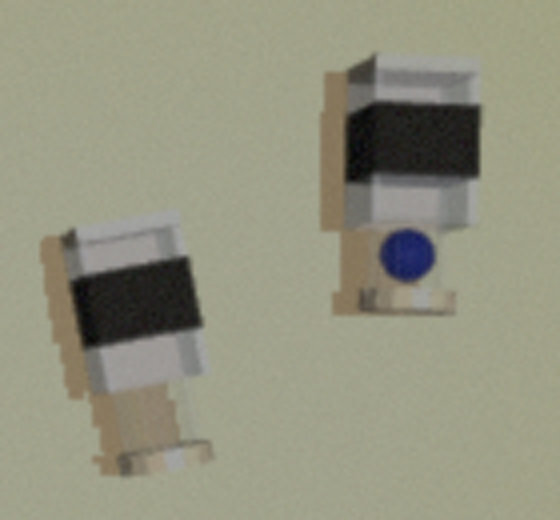

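View pics/z2.png

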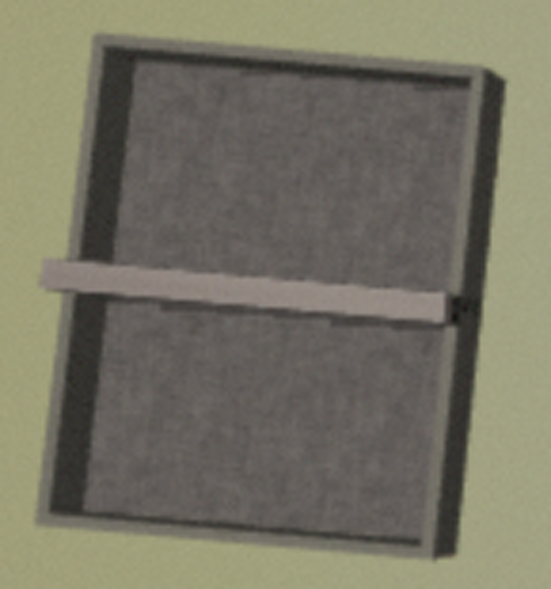

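View pics/z3.png

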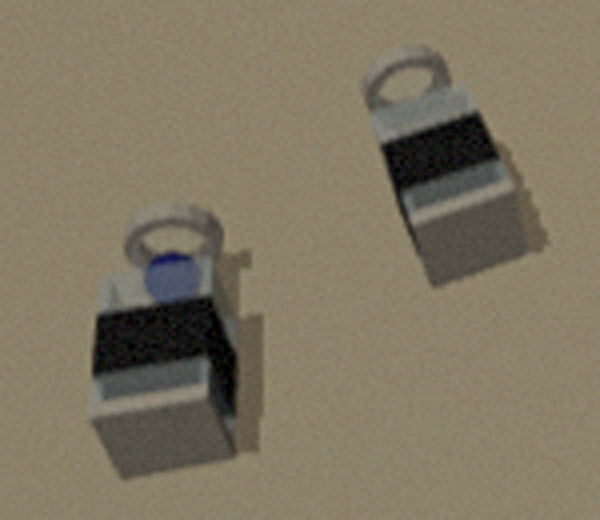

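```bash
cat > h.py <<'E'
import numpy as np
from rig import get_calibration
C={n:get_calibration(n) for n in("scene","top")}
def proj(n,P):
    c=C[n];f=240/np.tan(np.radians(c["vfov"]/2));P=np.atleast_2d(P)
    p=P@c["camera_from_world"][:3,:3].T+c["camera_from_world"][:3,3]
    return np.c_[f*p[:,0]/p[:,2]+c["cx"],f*p[:,1]/p[:,2]+c["cy"]]
def back(n,uv,z):
    c=C[n];f=240/np.tan(np.radians(c["vfov"]/2));T=c["camera_from_world"];R=T[:3,:3];o=-R.T@T[:3,3]
    d=R.T@np.array([(uv[0]-c["cx"])/f,(uv[1]-c["cy"])/f,1]);return o+d*(z-o[2])/d[2]
E
python3 - <<'E'
from h import *
def z1(x,y):return (380+x/4-.4,170+y/4-.4)
def z2(x,y):return (55+x/3.8-.4,160+y/3.8-.4)
def z3(x,y):return (100+x/4-.4,220+y/4-.4)
r=lambda p:np.round(p*1000,1)
print("nugget top",r(back("top",z1(407,255),.02)),"scene",r(back("scene",z3(173,277),.02)))
for nm,p in dict(farL=(375,55),farR=(478,60),slFL=(375,102),slFR=(480,105),slNR=(480,178),slNL=(375,179)).items(): print(nm,r(back("top",z1(*p),.04)))
print("back edge top scene z40",r(back("scene",z3(93,413),.04)),r(back("scene",z3(207,388),.04)),"bottom z0",r(back("scene",z3(125,478),0)),r(back("scene",z3(236,457),0)))
print("rim face mid bottom-ish z20: ",r(back("top",z1(361,312),.02)),r(back("top",z1(454,314),.02)))
print("spare: sleeve",[r(back("top",z1(*p),.04)) for p in((188,258),(202,327),(87,347),(72,283))])
print("spare scene back",r(back("scene",z3(412,220),.04)),r(back("scene",z3(515,185),.04)))
print("tray corners outer top z35")
for p in((97,36),(505,75),(455,556),(38,523)): print(r(back("top",z2(*p),.035)))
print("bar ends z55 4 corners")
for p in((42,258),(447,292),(447,322),(42,288)): print(r(back("top",z2(*p),.055)))
print("base? tray bottom")
E
```

```text
nugget top [ 543.2 -290.6   20. ] scene [ 542.  -291.1   20. ]
farL [ 618.3 -272.5   40. ]
farR [ 617. -312.   40.]
slFL [ 600.1 -272.4   40. ]
slFR [ 599.6 -312.6   40. ]
slNR [ 571.5 -312.3   40. ]
slNL [ 570.5 -272.3   40. ]
back edge top scene z40 [ 614.2 -312.2   40. ] [ 613.4 -273.6   40. ] bottom z0 [ 615.  -312.8    0. ] [ 615.9 -273.6    0. ]
rim face mid bottom-ish z20:  [ 520.6 -272.5   20. ] [ 520.4 -308.8   20. ]
spare: sleeve [array([ 539.1, -200.9,   40. ]), array([ 512.9, -206.2,   40. ]), array([ 504.7, -162.6,   40. ]), array([ 528.9, -156.8,   40. ])]
spare scene back [ 554.3 -198.    40. ] [ 546.7 -158.3   40. ]
tray corners outer top z35
[631.9 333.6  35. ]
[618.5 167.2  35. ]
[424.3 180.7  35. ]
[434.8 347.9  35. ]
bar ends z55 4 corners
[539.5 341.7  55. ]
[528.6 182.   55. ]
[516.8 181.6  55. ]
[527.7 341.1  55. ]
base? tray bottom
```

```bash
cat >> h.py <<'E'
from scipy.spatial.transform import Rotation as Ro
from rig import bot
def tgt(yaw,tilt=0):
    # tool z down, tool x at yaw; then tilt about tool y
    y=np.radians(yaw);x=np.array([np.cos(y),np.sin(y),0]);z=np.array([0,0,-1.]);M=np.c_[x,np.cross(z,x),z]
    return M@Ro.from_euler('y',tilt,degrees=True).as_matrix()
def rel(p,R,s=None):
    s=s or bot.read_state();R0=np.array(s["tcp_rot"]);p0=np.array(s["position"])
    return np.round(R0.T@(np.array(p)-p0)*1000,1), np.round(Ro.from_matrix(R0.T@R).as_rotvec(degrees=True),2)
def show():
    s=bot.read_state();R=np.array(s["tcp_rot"])
    print("t",round(s["time_s"],2),"p",np.round(np.array(s["position"])*1000,1),"q",np.round(s["joint_positions"],1),"F",np.round(s["force"],1),"op",round(s["opening"],3),"tx",np.round(R[:,0],3),"tz",np.round(R[:,2],3))
E
python3 - <<'E'
from h import *
show();print(rel([.585,-.292,.12],tgt(-1.2)))
E
```

```text
t 0.1 p [ 212.3 -587.1  221.7] q [-80.4  30.3  82.2  -0.   67.7 -10.2] F [ 0.5 -0.5 -0.7] op 1.004 tx [0.94 0.34 0.  ] tz [-0.     0.002 -1.   ]
(array([ 450.7, -150.7,  102.1]), array([-0.11,  0.  , 21.07]))
```

Request:
play_rows(fingers=[0, 0, 0, 0, 0, 0, 0, 0, 0, 0, 0, 0, 0, 0, 0], linear=[[40, -13, 9], [80, -27, 18], [120, -40, 27], [160, -54, 36], [200, -67, 45], [240, -80, 54], [280, -94, 63], [320, -107, 72], [360, -121, 82], [400, -134, 91], [430, -144, 97], [451, -151, 102], [451, -151, 102], [451, -151, 102], [451, -151, 102]], rot=[[0, 0, 2], [0, 0, 4], [0, 0, 6], [0, 0, 8], [0, 0, 10], [0, 0, 12], [0, 0, 14], [0, 0, 16], [0, 0, 18], [0, 0, 20], [0, 0, 21], [0, 0, 21], [0, 0, 21], [0, 0, 21], [0, 0, 21]])

```text
time_s: 1.6
position: [0.5844, -0.2932, 0.1205]
tcp_rot: [[1.0, -0.021, -0.001], [-0.021, -1.0, -0.0], [-0.001, 0.0, -1.0]]
force: [-0.3, 0.7, -0.6]
opening: 1.0
```

```bash
python3 - <<'E'
from h import *
import cv2
from rig import capture
show();print(rel([.585,-.292,.005],tgt(-1.2)))
im=capture("top")[:,:,::-1];cv2.imwrite("pics/t1.png",cv2.resize(im[130:330,340:560],None,fx=3,fy=3))
E
```

```text
t 1.6 p [ 584.4 -293.2  120.5] q [-36.4  39.2  82.6  -0.   58.2  54.8] F [-0.3  0.7 -0.6] op 1.0 tx [ 1.    -0.021 -0.001] tz [-0.001 -0.    -1.   ]
(array([  0.6,  -1.2, 115.5]), array([0.  , 0.04, 0.02]))
```

View pics/t1.png

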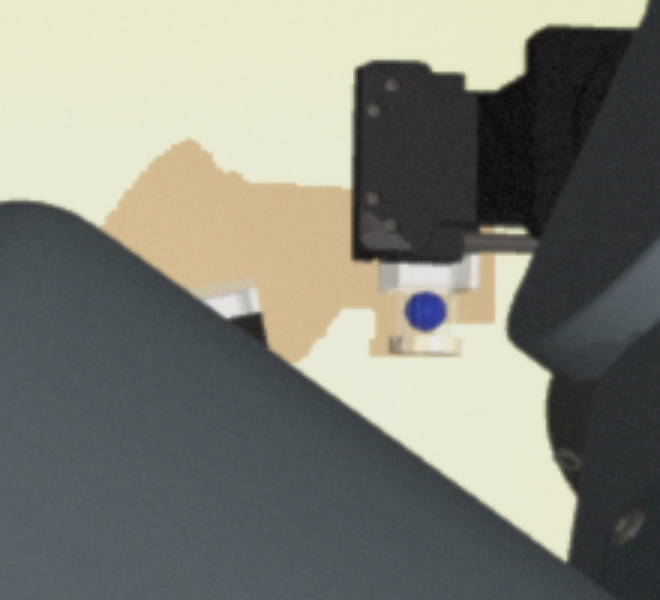

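The bottle hangs clear under the gripper, with the nugget at (425,312) and the mouth toward the robot. The fingers straddle the body, so I'll descend.

Request:
play_rows(fingers=[0, 0, 0, 0, 0, 0, 0, 0], linear=[[0, -1, 25], [1, -1, 50], [1, -1, 75], [1, -1, 95], [1, -1, 108], [1, -1, 114], [1, -1, 114], [1, -1, 114]], rot=[[0, 0, 0], [0, 0, 0], [0, 0, 0], [0, 0, 0], [0, 0, 0], [0, 0, 0], [0, 0, 0], [0, 0, 0]])

```text
time_s: 2.45
position: [0.5868, -0.2922, 0.0075]
tcp_rot: [[1.0, -0.02, 0.001], [-0.02, -1.0, -0.001], [0.001, 0.001, -1.0]]
force: [0.4, 0.1, -0.1]
opening: 1.001
```

Request:
play_rows(fingers=[255, 255, 255, 255, 255, 255, 255, 255, 255, 255], linear=[[0, 0, 0], [0, 0, 0], [0, 0, 0], [0, 0, 0], [0, 0, 0], [0, 0, 0], [0, 0, 0], [0, 0, 0], [0, 0, 0], [0, 0, 0]], rot=[[0, 0, 0], [0, 0, 0], [0, 0, 0], [0, 0, 0], [0, 0, 0], [0, 0, 0], [0, 0, 0], [0, 0, 0], [0, 0, 0], [0, 0, 0]])

```text
time_s: 3.45
position: [0.5863, -0.2915, 0.0065]
tcp_rot: [[1.0, -0.02, -0.0], [-0.02, -1.0, 0.0], [-0.0, -0.0, -1.0]]
force: [0.2, 0.9, -0.6]
opening: 0.455
```

```bash
python3 - <<'E'
from h import *
import cv2
from rig import capture
show()
im=capture("scene")[:,:,::-1];cv2.imwrite("pics/s2.png",im)
E
```

```text
t 3.45 p [ 586.3 -291.5    6.5] q [-36.2  48.4  85.1   0.   46.5  54.9] F [ 0.2  0.9 -0.6] op 0.455 tx [ 1.   -0.02 -0.  ] tz [-0.  0. -1.]
```

View pics/s2.png

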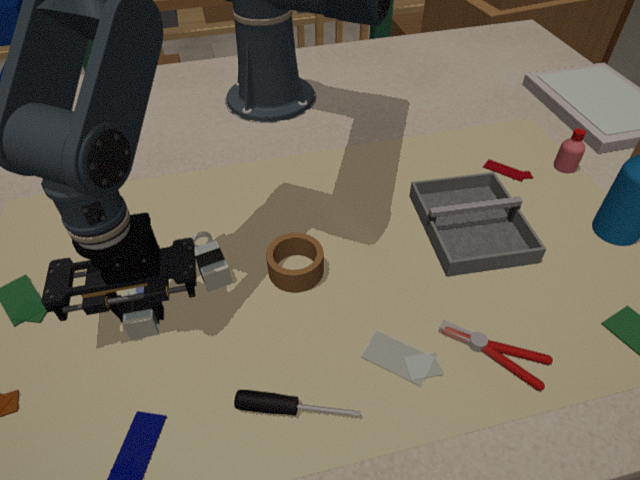

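Gripped: the opening of 39.6 mm matches the 40 mm body. I'll lift next, and plan the hover over the bar.

Request:
play_rows(fingers=[255, 255, 255, 255, 255, 255, 255, 255], linear=[[0, 0, -10], [0, 0, -30], [0, 0, -60], [0, 0, -95], [0, 0, -130], [0, 0, -160], [0, 0, -180], [0, 0, -180]], rot=[[0, 0, 0], [0, 0, 0], [0, 0, 0], [0, 0, 0], [0, 0, 0], [0, 0, 0], [0, 0, 0], [0, 0, 0]])

```text
time_s: 4.3
position: [0.5882, -0.2928, 0.191]
tcp_rot: [[1.0, -0.02, 0.007], [-0.02, -1.0, -0.005], [0.007, 0.005, -1.0]]
force: [0.6, -0.6, -1.7]
opening: 0.454
```

```bash
cat >> h.py <<'E'
CT=np.array([-.066,0,.0045])
def tapp(c,yaw=12,tilt=45,ct=CT):
    R=tgt(yaw,tilt);return np.array(c)-R@ct,R
E
python3 - <<'E'
from h import *
show()
p,R=tapp([.5255,.250,.055+.10]);print(p,rel(p,R))
print(rel([.56,.22,.26],tgt(12)))
E
```

```text
t 4.3 p [ 588.2 -292.8  191. ] q [-36.2  34.5  79.3   0.   65.7  54.9] F [ 0.6 -0.6 -1.7] op 0.454 tx [ 1.    -0.02   0.007] tz [ 0.007 -0.005 -1.   ]
[0.56803677 0.25904147 0.20485103] (array([ -30.9, -551.2,  -16.7]), array([  5.45,  44.44, -12.31]))
(array([ -37.8, -511.8,  -71.7]), array([  0.32,  -0.36, -13.13]))
```

Request:
play_rows(fingers=[255, 255, 255, 255, 255, 255, 255, 255, 255, 255, 255, 255, 255, 255, 255, 255, 255], linear=[[0, -15, -5], [0, -40, -15], [0, -75, -25], [0, -110, -35], [0, -145, -45], [-5, -180, -55], [-10, -215, -65], [-15, -250, -70], [-20, -290, -70], [-25, -330, -70], [-30, -370, -70], [-35, -410, -70], [-38, -450, -70], [-38, -480, -70], [-38, -500, -70], [-38, -512, -70], [-38, -512, -70]], rot=[[0, 0, 0], [0, 0, -1], [0, 0, -2], [0, 0, -3], [0, 0, -4], [0, 0, -5], [0, 0, -6], [0, 0, -7], [0, 0, -8], [0, 0, -9], [0, 0, -10], [0, 0, -11], [0, 0, -12], [0, 0, -13], [0, 0, -13], [0, 0, -13], [0, 0, -13]])

```text
time_s: 6.0
position: [0.5569, 0.2227, 0.2551]
tcp_rot: [[0.978, 0.208, -0.003], [0.208, -0.978, -0.0], [-0.003, -0.0, -1.0]]
force: [0.2, -0.3, -1.2]
opening: 0.454
```

```bash
python3 - <<'E'
from h import *
show()
p,R=tapp([.5255,.250,.055+.06]);print(p,rel(p,R))
E
```

```text
t 6.0 p [556.9 222.7 255.1] q [11.1 26.3 83.6  0.  70.3 89.1] F [ 0.2 -0.3 -1.2] op 0.454 tx [ 0.978  0.208 -0.003] tz [-0.003 -0.    -1.   ]
[0.56803677 0.25904147 0.16485103] (array([ 18.7, -33.2,  90.2]), array([-2.000e-02,  4.517e+01,  1.000e-02]))
```

Request:
play_rows(fingers=[255, 255, 255, 255, 255, 255, 255, 255, 255, 255, 255, 255], linear=[[2, -3, 5], [4, -6, 10], [6, -9, 15], [8, -13, 20], [10, -17, 25], [12, -21, 30], [14, -25, 35], [16, -29, 40], [18, -33, 45], [18, -33, 50], [18, -33, 50], [18, -33, 50]], rot=[[0, 4, 0], [0, 9, 0], [0, 14, 0], [0, 19, 0], [0, 24, 0], [0, 29, 0], [0, 34, 0], [0, 39, 0], [0, 43, 0], [0, 45, 0], [0, 45, 0], [0, 45, 0]])

```text
time_s: 7.2
position: [0.578, 0.2547, 0.2267]
tcp_rot: [[0.72, 0.205, 0.662], [0.151, -0.979, 0.139], [0.677, 0.0, -0.736]]
force: [0.1, -0.7, -0.8]
opening: 0.46
```

```bash
python3 - <<'E'
from h import *
import cv2
from rig import capture
show()
s=bot.read_state();R=np.array(s["tcp_rot"]);p=np.array(s["position"])
c=p+R@CT;print("contact pt pred",np.round(c*1000,1))
for n in("scene","top"):
    im=capture(n)[:,:,::-1].copy()
    u=proj(n,[c,p+R@[-.066,0,-.0135],[c[0],c[1],.055]]);print(n,np.round(u,1))
    cv2.imwrite(f"pics/{n}3.png",im)
    x,y=map(int,u[0]);x0=max(0,min(440,x-100));y0=max(0,min(330,y-75))
    cv2.imwrite(f"pics/{n}3z.png",cv2.resize(im[y0:y0+150,x0:x0+200],None,fx=4,fy=4,interpolation=cv2.INTER_CUBIC));print(x0,y0)
E
```

```text
t 7.2 p [578.  254.7 226.7] q [ 14.6  23.2 113.5 -67.6   2.  159.5] F [ 0.1 -0.7 -0.8] op 0.46 tx [0.72  0.151 0.677] tz [ 0.662  0.139 -0.736]
contact pt pred [533.5 245.3 178.7]
scene [[486.5 145.6]
 [483.2 133.8]
 [469.2 207.6]]
386 70
top [[ 94.4 225.1]
 [ 91.3 233.8]
 [130.  232.5]]
0 150
```

View pics/scene3z.png

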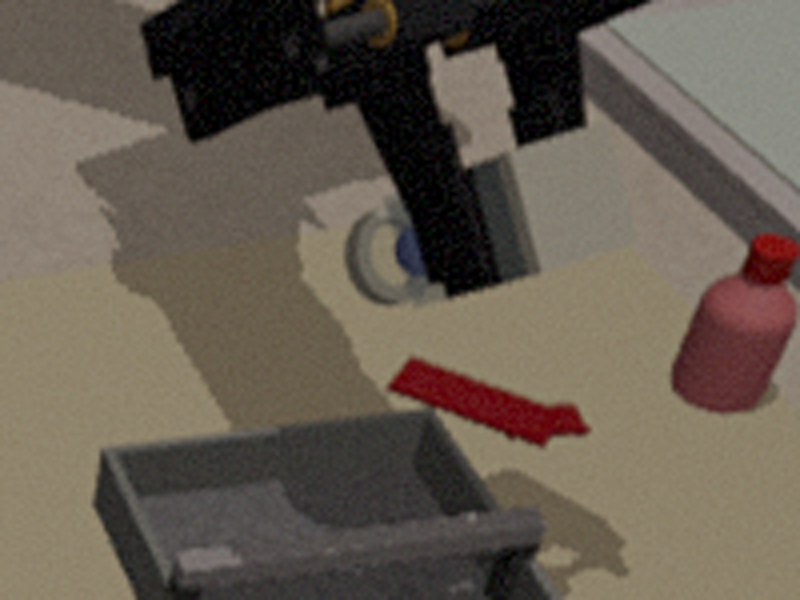

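View pics/top3.png

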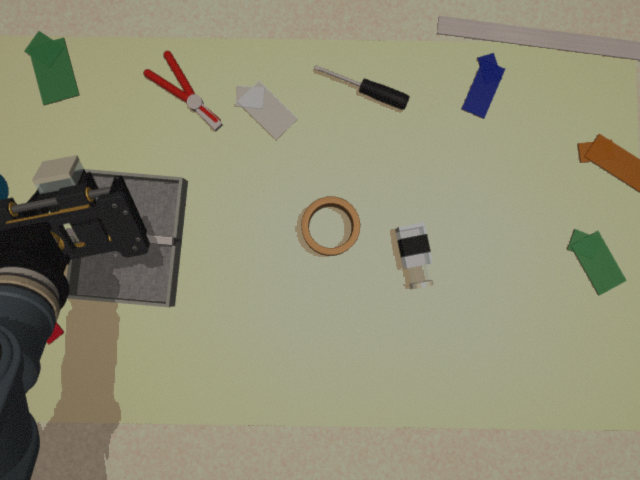

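```bash
cat > kin.py <<'E'
import numpy as np
from scipy.spatial.transform import Rotation as Ro
from scipy.optimize import least_squares
from h import *
D=[([-80.4,30.3,82.2,0,67.7,-10.2],[212.3,-587.1,221.7]),([-36.4,39.2,82.6,0,58.2,54.8],[584.4,-293.2,120.5]),
([-36.2,48.4,85.1,0,46.5,54.9],[586.3,-291.5,6.5]),([-36.2,34.5,79.3,0,65.7,54.9],[588.2,-292.8,191.]),([11.1,26.3,83.6,0,70.3,89.1],[556.9,222.7,255.1]),([14.6,23.2,113.5,-67.6,2.0,159.5],[578,254.7,226.7])]
E_=lambda a,t:Ro.from_euler(a,t,degrees=True)
def fk(q,k,s=1):
    off,d1,L1,L2,L3,e=k
    A=E_('z',q[0]);B=A*E_('y',q[1]+q[2]);W=B*E_('z',s*q[3])*E_('y',q[4])
    p=A.apply([0,off,d1])+(A*E_('y',q[1])).apply([0,0,L1])+B.apply([e,0,L2])+W.apply([0,0,L3])
    return p,W*E_('z',s6*q[5]+o6)
s6,o6=1,0
def fit():
    f=lambda k:np.concatenate([fk(q,k)[0]-np.array(p) for q,p in D])
    return least_squares(f,[110,400,400,380,250,0])
if __name__=="__main__":
    r=fit();print(np.round(r.x,1),np.round(r.fun,1))
    s=bot.read_state();q=s["joint_positions"];R=np.array(s["tcp_rot"])
    for sg in(1,-1):
        W=fk(q,r.x,sg)[1].as_matrix();print(sg,np.round(W[:,2],4),np.round(R[:,2],4))
    for sg in (1,-1):
        q0=np.array(q);M=(E_('z',q0[0])*E_('y',q0[1]+q0[2])*E_('z',sg*q0[3])*E_('y',q0[4])).as_matrix()
        print(Ro.from_matrix(M.T@R).as_rotvec(degrees=True),q0[5])
E
python3 kin.py
```

```text
[111.1 275.4 588.4 392.1 305.9 115.1] [-0.4  0.2 -0.6  0.2  0.2  0.5 -0.1  0.1  0.2  0.5 -0.4 -0.2 -0.2 -0.3
  0.2 -0.1  0.4 -0.1]
1 [ 0.6621  0.1387 -0.7365] [ 0.6621  0.1387 -0.7365]
-1 [ 0.6458  0.2015 -0.7365] [ 0.6621  0.1387 -0.7365]
[ 1.76366322e-14 -7.39265310e-15 -1.10981950e+02] 159.0180499857888
[ -2.5054264   -3.64418818 114.71788971] 159.0180499857888
```

```bash
cat >> kin.py <<'E'
s6,o6=1,90
K=[111.1,275.4,588.4,392.1,305.9,115.1]
LO=np.array([-176.69,-43.24,12.49,-82,0,-163.58]);HI=np.array([176.69,126.21,139.97,262,151.66,163.58])
def ik(p,R,q0,clip=True):
    p=np.array(p)*1000
    def f(q):
        a,b=fk(q,K);return np.r_[(a-p)/1.,(Ro.from_matrix(R).inv()*b).as_rotvec(degrees=True)*3]
    q0=np.clip(q0,LO+.5,HI-.5)
    r=least_squares(f,q0,bounds=(LO,HI));return r.x,np.abs(r.fun).max()
E
cat > scan.py <<'E'
from kin import *
for yb in(.22,.25,.28,.31):
  for yaw in (-40,-30,-20,-10,0,12,25,40,54):
    for tilt in (45,):
      o=[]
      for h in(.055,.135):
        c=[.5227+(yb-.1818)*.068-.002,yb,h];p,R=tapp(c,yaw,tilt)
        best=None
        for q4,q6 in((-60,100),(60,60),(0,90),(90,0),(180,-90)):
            q,e=ik(p,R,[14,25,110,q4,25,q6])
            if e<1.5: o.append((h,np.round(q,0).tolist()));
        
      u=[]
      for x in o:
        if x not in u:u.append(x)
      print(yb,yaw,u)
E
python3 scan.py
```

```text
0.22 -40 []
0.22 -30 []
0.22 -20 [(0.055, [24.0, 40.0, 115.0, 252.0, 31.0, -125.0])]
0.22 -10 [(0.055, [20.0, 40.0, 118.0, 230.0, 28.0, -114.0]), (0.135, [20.0, 29.0, 116.0, 255.0, 22.0, -142.0])]
0.22 0 [(0.055, [17.0, 40.0, 121.0, 207.0, 27.0, -102.0]), (0.135, [17.0, 29.0, 118.0, 228.0, 16.0, -125.0])]
0.22 12 [(0.055, [11.0, 39.0, 123.0, 179.0, 27.0, -90.0]), (0.135, [11.0, 28.0, 120.0, 178.0, 13.0, -88.0])]
0.22 25 [(0.055, [6.0, 39.0, 123.0, 151.0, 29.0, -78.0]), (0.135, [6.0, 28.0, 121.0, 131.0, 18.0, -56.0])]
0.22 40 [(0.055, [-0.0, 39.0, 122.0, 122.0, 33.0, -67.0]), (0.135, [-0.0, 28.0, 119.0, 100.0, 28.0, -42.0])]
0.22 54 [(0.055, [-4.0, 40.0, 118.0, 98.0, 37.0, -59.0]), (0.135, [-4.0, 29.0, 116.0, 81.0, 37.0, -37.0])]
0.25 -40 []
0.25 -30 []
0.25 -20 [(0.055, [27.0, 41.0, 112.0, 259.0, 32.0, -130.0])]
0.25 -10 [(0.055, [24.0, 40.0, 115.0, 239.0, 27.0, -120.0]), (0.135, [24.0, 30.0, 113.0, 262.0, 23.0, -146.0])]
0.25 0 [(0.055, [20.0, 40.0, 118.0, 215.0, 25.0, -108.0]), (0.135, [20.0, 29.0, 116.0, 241.0, 16.0, -135.0])]
0.25 12 [(0.055, [15.0, 40.0, 120.0, 186.0, 25.0, -93.
[... 959 characters left out ...]
, -56.0]), (0.135, [4.0, 30.0, 114.0, 84.0, 33.0, -33.0])]
0.31 -40 []
0.31 -30 []
0.31 -20 []
0.31 -10 [(0.055, [30.0, 41.0, 109.0, 256.0, 28.0, -133.0])]
0.31 0 [(0.055, [27.0, 41.0, 112.0, 234.0, 24.0, -122.0]), (0.135, [27.0, 31.0, 110.0, 262.0, 19.0, -151.0])]
0.31 12 [(0.055, [23.0, 40.0, 115.0, 202.0, 21.0, -103.0]), (0.135, [23.0, 30.0, 113.0, 226.0, 11.0, -127.0])]
0.31 25 [(0.055, [18.0, 40.0, 117.0, 166.0, 22.0, -82.0]), (0.135, [18.0, 30.0, 115.0, 151.0, 10.0, -66.0])]
0.31 40 [(0.055, [12.0, 40.0, 116.0, 131.0, 26.0, -65.0]), (0.135, [12.0, 30.0, 114.0, 105.0, 20.0, -37.0])]
0.31 54 [(0.055, [8.0, 40.0, 114.0, 105.0, 32.0, -54.0]), (0.135, [8.0, 31.0, 112.0, 85.0, 31.0, -31.0])]
```

Tilting in the arm's own plane brings joint 5 down to 2°, close to a singularity. Turning the tool yaw to about 45° avoids that, so I'll check the path in the fitted kinematic model and untilt first.

```bash
python3 - <<'E'
from kin import *
c0=[.5227+(.28-.1818)*.068-.002,.28,.115]
p45,R45=tapp(c0,45,45);print(p45)
q=np.array([11,26.3,83.6,0,70,56])
for t in range(0,46,5):
    p=np.array([.568,.26,.26])*(1-t/45)+p45*t/45
    q,e=ik(p,tgt(45,t),q);print(t,np.round(p,3),np.round(q,1),round(e,2))
for h in(.1,.08,.055,.035):
    c0[2]=h;p,R=tapp(c0,45,45);q,e=ik(p,R,q);print(h,np.round(p,3),np.round(q,1),round(e,2))
print(rel([.57,.25,.26],tgt(12)))
E
```

```text
[0.5581276  0.31075    0.16485103]
0 [0.568 0.26  0.26 ] [14.4 28.  79.7  0.  72.3 59.4] 0.0
5 [0.567 0.266 0.249] [13.6 26.8 84.   2.9 65.  57.5] 0.0
10 [0.566 0.271 0.239] [12.8 25.8 88.3  6.3 57.6 54.8] 0.0
15 [0.565 0.277 0.228] [11.9 25.1 92.6 10.6 50.1 51. ] 0.0
20 [0.564 0.283 0.218] [11.  24.9 96.8 16.4 42.7 45.5] 0.0
25 [0.563 0.288 0.207] [ 10.1  25.1 101.   24.6  35.5  37.3] 0.0
30 [0.561 0.294 0.197] [  9.2  25.8 105.1  36.9  29.1  24.7] 0.0
35 [0.56  0.299 0.186] [  8.2  27.1 109.   55.5  24.6   5.6] 0.0
40 [0.559 0.305 0.175] [  7.3  29.1 112.8  79.6  23.5 -19.2] 0.0
45 [0.558 0.311 0.165] [  6.5  31.9 116.2 102.3  26.8 -43.1] 0.0
0.1 [0.558 0.311 0.15 ] [  6.5  33.8 116.7 106.9  27.4 -48.2] 0.0
0.08 [0.558 0.311 0.13 ] [  6.5  36.5 117.2 112.5  28.5 -54.6] 0.0
0.055 [0.558 0.311 0.105] [  6.5  39.8 117.7 118.6  30.1 -61.6] 0.0
0.035 [0.558 0.311 0.085] [  6.5  42.5 117.9 122.9  31.6 -66.6] 0.0
(array([ 16.2,   3.1, -30.4]), array([ 1.100e-01, -4.257e+01, -3.000e-02]))
```

Request:
play_rows(fingers=[255, 255, 255, 255, 255, 255, 255, 255, 255, 255, 255], linear=[[2, 0, -3], [4, 0, -6], [6, 1, -9], [8, 1, -12], [10, 2, -15], [12, 2, -20], [14, 3, -25], [16, 3, -30], [16, 3, -30], [16, 3, -30], [16, 3, -30]], rot=[[0, -5, 0], [0, -10, 0], [0, -15, 0], [0, -20, 0], [0, -25, 0], [0, -30, 0], [0, -35, 0], [0, -40, 0], [0, -43, 0], [0, -43, 0], [0, -43, 0]])

```text
time_s: 8.4
position: [0.5697, 0.2515, 0.2592]
tcp_rot: [[0.978, 0.208, -0.008], [0.208, -0.978, 0.001], [-0.008, -0.003, -1.0]]
force: [0.0, 0.2, -1.5]
opening: 0.459
```

```bash
python3 - <<'E'
from h import *
show()
print(rel([.568,.26,.26],tgt(45)))
E
```

```text
t 8.4 p [569.7 251.5 259.2] q [13.5 28.1 79.7  0.2 72.6 91.4] F [ 0.   0.2 -1.5] op 0.459 tx [ 0.978  0.208 -0.008] tz [-0.008  0.001 -1.   ]
(array([ 0.2, -8.7, -0.7]), array([ -0.3 ,   0.37, -33.  ]))
```

Request:
play_rows(fingers=[255, 255, 255, 255, 255, 255, 255], linear=[[0, -2, 0], [0, -4, 0], [0, -6, 0], [0, -8, 0], [0, -9, 0], [0, -9, 0], [0, -9, 0]], rot=[[0, 0, -7], [0, 0, -14], [0, 0, -21], [0, 0, -28], [0, 0, -33], [0, 0, -33], [0, 0, -33]])

```text
time_s: 9.1
position: [0.5676, 0.2602, 0.26]
tcp_rot: [[0.709, 0.706, -0.007], [0.706, -0.709, -0.0], [-0.005, -0.005, -1.0]]
force: [0.2, -0.8, -1.5]
opening: 0.458
```

```bash
python3 - <<'E'
from h import *
show()
print(rel([.5581,.3108,.1649],tgt(45,45)))
E
```

```text
t 9.1 p [567.6 260.2 260. ] q [14.3 28.2 79.4  0.1 72.8 59.4] F [ 0.2 -0.8 -1.5] op 0.458 tx [ 0.709  0.706 -0.005] tz [-0.007 -0.    -1.   ]
(array([ 29.4, -42.1,  95.2]), array([-0.21, 45.28, -0.22]))
```

Request:
play_rows(fingers=[255, 255, 255, 255, 255, 255, 255, 255, 255, 255, 255, 255, 255, 255, 255, 255, 255, 255, 255, 255], linear=[[2, -3, 6], [4, -6, 13], [6, -8, 19], [8, -11, 25], [10, -14, 32], [12, -17, 38], [14, -19, 44], [15, -21, 48], [16, -23, 53], [18, -26, 58], [20, -28, 64], [21, -30, 69], [23, -33, 74], [24, -35, 79], [26, -37, 84], [27, -39, 88], [28, -41, 92], [29, -42, 95], [29, -42, 95], [29, -42, 95]], rot=[[0, 3, 0], [0, 6, 0], [0, 9, 0], [0, 12, 0], [0, 15, 0], [0, 18, 0], [0, 21, 0], [0, 23, 0], [0, 25, 0], [0, 27.5, 0], [0, 30, 0], [0, 32.5, 0], [0, 35, 0], [0, 37, 0], [0, 39, 0], [0, 41, 0], [0, 43, 0], [0, 45, 0], [0, 45, 0], [0, 45, 0]])

```text
time_s: 11.1
position: [0.559, 0.31, 0.1651]
tcp_rot: [[0.506, 0.706, 0.496], [0.5, -0.709, 0.498], [0.703, -0.004, -0.711]]
force: [0.1, -0.0, -1.4]
opening: 0.462
```

```bash
python3 - <<'E'
from h import *
import cv2
from rig import capture
show()
s=bot.read_state();R=np.array(s["tcp_rot"]);p=np.array(s["position"])
c=p+R@CT;print("contact pt pred",np.round(c*1000,1))
for n in("scene","top"):
    im=capture(n)[:,:,::-1].copy()
    u=proj(n,[c,p+R@[-.066,0,-.0135],[c[0],c[1],.055]]);print(n,np.round(u,1))
    cv2.imwrite(f"pics/{n}4.png",im)
    x,y=map(int,u[0]);x0=max(0,min(440,x-100));y0=max(0,min(330,y-75))
    cv2.imwrite(f"pics/{n}4z.png",cv2.resize(im[y0:y0+150,x0:x0+200],None,fx=4,fy=4,interpolation=cv2.INTER_CUBIC));print(x0,y0)
E
```

```text
t 11.1 p [559.  310.  165.1] q [  6.5  31.7 115.9 100.7  26.5 -41.2] F [ 0.1 -0.  -1.4] op 0.462 tx [0.506 0.5   0.703] tz [ 0.496  0.498 -0.711]
contact pt pred [527.8 279.3 115.5]
scene [[495.1 173.4]
 [489.2 164.5]
 [486.3 201.9]]
395 98
top [[ 89.2 232.9]
 [ 91.4 238.9]
 [107.1 235.9]]
0 157
```

View pics/scene4z.png

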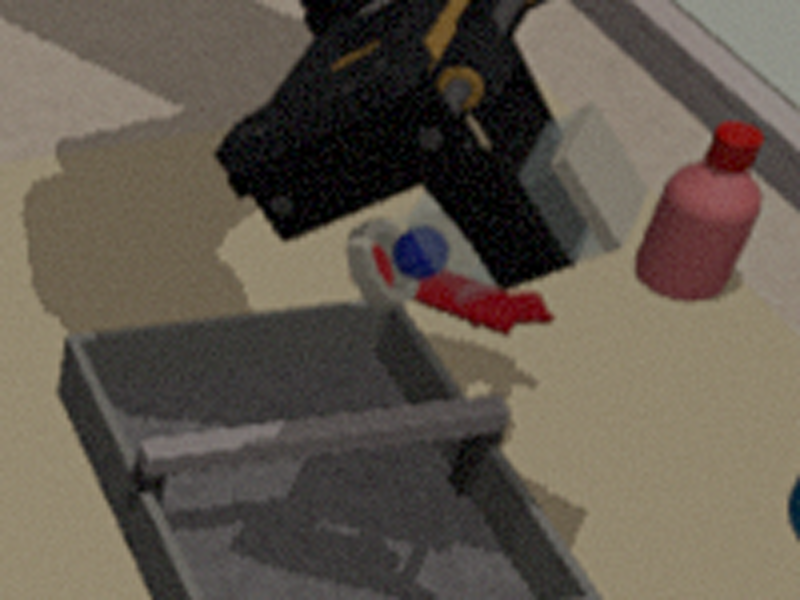

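View pics/top4z.png

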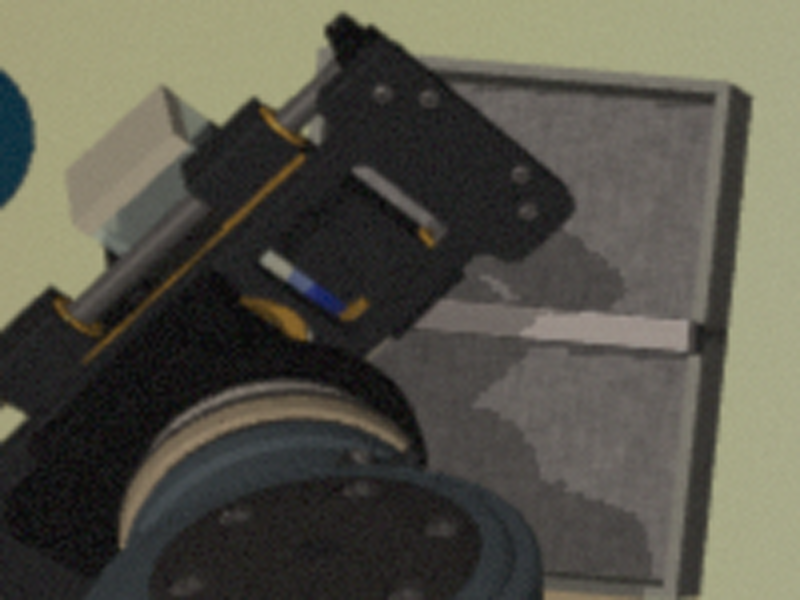

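The rim's lowest point sits at (385,305) in the crop, about 60 mm above the bar. The model predicted (400,302). First tap: 25 mm per row, aimed 20 mm through, with an immediate retreat.

Request:
play_rows(fingers=[255, 255, 255, 255, 255, 255, 255, 255, 255], linear=[[-4, -1, 3], [-22, -1, 21], [-39, -1, 39], [-57, -1, 56], [-43, -1, 42], [-22, -1, 21], [0, -1, 0], [0, -1, 0], [0, -1, 0]], rot=[[0, 0, 0], [0, 0, 0], [0, 0, 0], [0, 0, 0], [0, 0, 0], [0, 0, 0], [0, 0, 0], [0, 0, 0], [0, 0, 0]])

```text
time_s: 12.1
position: [0.559, 0.3111, 0.1665]
tcp_rot: [[0.502, 0.706, 0.499], [0.5, -0.708, 0.499], [0.705, -0.001, -0.709]]
force: [-0.6, 0.6, -2.0]
opening: 0.46
```

```bash
cat > look.py <<'E'
import sys
from h import *
import cv2
from rig import capture
k=sys.argv[1];show()
s=bot.read_state();R=np.array(s["tcp_rot"]);p=np.array(s["position"])
c=p+R@CT;print("contact pt pred",np.round(c*1000,1))
im=capture("scene")[:,:,::-1].copy()
print(np.round((proj("scene",[c])-[395,98])*4))
cv2.imwrite(f"pics/{k}.png",cv2.resize(im[98:278,395:595],None,fx=4,fy=3.33,interpolation=cv2.INTER_CUBIC)[:600])
cv2.imwrite(f"pics/{k}.png",cv2.resize(im[98:248,395:595],None,fx=4,fy=4,interpolation=cv2.INTER_CUBIC))
E
python3 look.py tap1
```

```text
t 12.1 p [559.  311.1 166.5] q [  6.6  31.6 115.9 101.1  26.5 -41.6] F [-0.6  0.6 -2. ] op 0.46 tx [0.502 0.5   0.705] tz [ 0.499  0.499 -0.709]
contact pt pred [528.  280.3 116.8]
[[404. 299.]]
```

View pics/tap1.png

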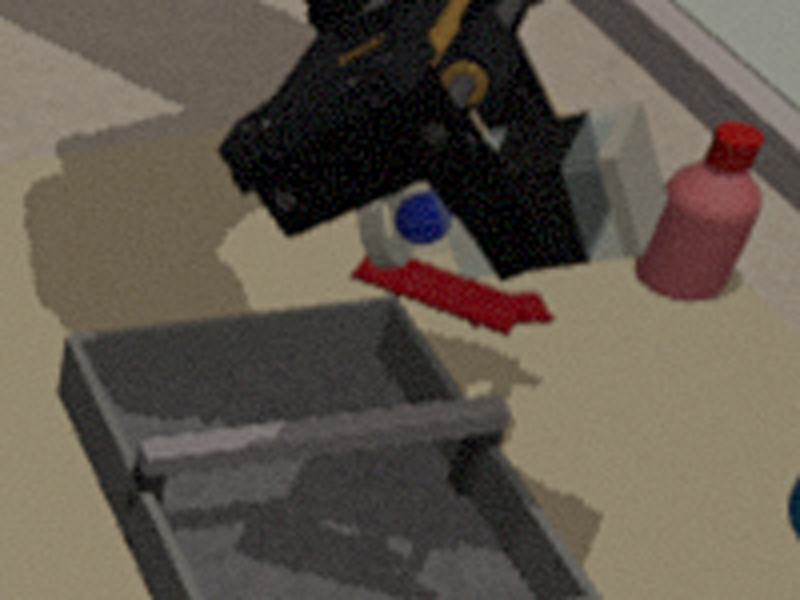

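```bash
cat >> h.py <<'E'
PV=np.array([0,0,-.019])
def pt(a,x,r=0,y=0):  # bottle point: x toward rear from origin, r above axis ; a pivot deg (mouth up +)
    q=np.array([x-.001,y,-.0135-r])-PV
    return PV+Ro.from_euler('y',a,degrees=True).apply(q)
def ests(uv,R,p):
    f=lambda v:(proj("scene",[p+R@pt(v[0],-v[1]/1000)])[0]-uv)
    from scipy.optimize import least_squares
    return least_squares(f,[0,43]).x
E
python3 - <<'E'
from h import *
R=tgt(45,45.0);
print(ests(np.array([420/4+395-.4,252/4+98-.4]),R,np.array([.559,.310,.1651])))
print(ests(np.array([422/4+395-.4,217/4+98-.4]),R,np.array([.559,.3111,.1665])))
E
```

```text
[-4.42467505e-02  4.63026492e+01]
[-17.29005235  39.83675406]
```

```bash
cat > k2.py <<'E'
from kin import *
def path(a,yaw,tilt,q,yb=.275,hs=(.115,.09,.055,.04)):
    ct=pt(a,-.065,-.018)
    for h in hs:
        c=[.5227+(yb-.1818)*.068-.002,yb,h];R=tgt(yaw,tilt);p=np.array(c)-R@ct
        q,e=ik(p,R,q);print(a,yaw,tilt,h,np.round(p,3),np.round(q,1),round(e,2))
if __name__=="__main__":
  for yaw in(30,45,60):
    for tilt in(50,57,62): path(-17,yaw,tilt,[6.6,31.6,115.9,101.1,26.5,-41.6])
E
python3 k2.py
```

```text
-17 30 50 0.115 [0.576 0.304 0.158] [ 11.1  34.8 119.5 146.4  26.7 -71.8] 0.0
-17 30 50 0.09 [0.576 0.304 0.133] [ 11.1  38.3 120.  150.4  30.2 -76.2] 0.0
-17 30 50 0.055 [0.576 0.304 0.098] [ 11.1  43.3 120.5 154.3  35.  -80.9] 0.0
-17 30 50 0.04 [0.576 0.304 0.083] [ 11.1  45.4 120.6 155.6  36.9 -82.5] 0.0
-17 30 57 0.115 [0.572 0.301 0.165] [  9.7  37.8 124.1 153.3  40.3 -80.4] 0.0
-17 30 57 0.09 [0.572 0.301 0.14 ] [  9.7  41.7 124.5 155.3  44.2 -83.1] 0.0
-17 30 57 0.055 [0.572 0.301 0.105] [  9.7  47.1 124.6 157.4  49.3 -86.2] 0.0
-17 30 57 0.04 [0.572 0.301 0.09 ] [  9.7  49.3 124.6 158.1  51.3 -87.3] 0.0
-17 30 62 0.115 [0.568 0.298 0.169] [  8.7  40.8 127.  155.5  50.8 -84.4] 0.0
-17 30 62 0.09 [0.568 0.298 0.144] [  8.7  44.9 127.3 156.9  54.8 -86.5] 0.0
-17 30 62 0.055 [0.568 0.298 0.109] [  8.7  50.6 127.2 158.2  59.9 -89.1] 0.0
-17 30 62 0.04 [0.568 0.298 0.094] [  8.7  52.9 127.  158.7  62.  -90. ] 0.0
-17 45 50 0.115 [0.567 0.315 0.158] [  5.4  35.1 117.9 115.6  32.8 -57.7] 0.0
-17 45 50 0.09 [0.567 0.315 0.133] [  5.4  38.5 118.4 120.8  34.6 -63.9] 0.0
-17 45 50 0.055
[... 989 characters left out ...]
0.0
-17 60 50 0.04 [0.556 0.324 0.083] [  1.4  45.5 115.1 103.9  42.4 -65.1] 0.0
-17 60 57 0.115 [0.553 0.32  0.165] [ -1.9  38.4 117.4 100.5  48.8 -61.3] 0.0
-17 60 57 0.09 [0.553 0.32  0.14 ] [ -1.9  41.8 117.8 103.7  49.6 -66.1] 0.0
-17 60 57 0.055 [0.553 0.32  0.105] [ -1.9  46.5 117.9 107.6  50.9 -72.3] 0.0
-17 60 57 0.04 [0.553 0.32  0.09 ] [ -1.9  48.6 117.9 109.2  51.5 -74.7] 0.0
-17 60 62 0.115 [0.55  0.316 0.169] [ -4.1  40.8 119.5 104.4  55.1 -68.2] 0.0
-17 60 62 0.09 [0.55  0.316 0.144] [ -4.1  44.3 119.7 106.9  56.1 -72.6] 0.0
-17 60 62 0.055 [0.55  0.316 0.109] [ -4.1  49.2 119.6 109.9  57.6 -78.1] 0.0
-17 60 62 0.04 [0.55  0.316 0.094] [ -4.1  51.3 119.5 111.   58.3 -80.2] 0.0
```

```bash
python3 - <<'E'
from h import *
print(rel([.560,.308,.169],tgt(45,62)))
E
```

```text
(array([ 2. ,  3.3, -3.2]), array([-0.04, 17.26, -0.17]))
```

Request:
play_rows(fingers=[255, 255, 255, 255, 255, 255, 255, 255], linear=[[0, 1, -1], [1, 2, -2], [1, 2, -2], [2, 3, -3], [2, 3, -3], [2, 3, -3], [2, 3, -3], [2, 3, -3]], rot=[[0, 3, 0], [0, 6, 0], [0, 9, 0], [0, 12, 0], [0, 15, 0], [0, 17, 0], [0, 17, 0], [0, 17, 0]])

```text
time_s: 12.95
position: [0.5598, 0.3082, 0.1674]
tcp_rot: [[0.34, 0.706, 0.621], [0.333, -0.708, 0.622], [0.879, -0.005, -0.476]]
force: [0.6, 0.1, -0.6]
opening: 0.456
```

```bash
python3 look.py tilt2; python3 - <<'E'
from h import *
s=bot.read_state();R=np.array(s["tcp_rot"]);p=np.array(s["position"])
c=p+R@pt(-17,-.065,-.018);print(np.round(c,4),(proj("scene",[c,p+R@pt(-17,-.043),p+R@pt(-17,-.065,.018),p+R@pt(-17,-.065,0,.018),p+R@pt(-17,-.065,0,-.018)])-[395,98])*4, R.T@[0,0,-1],R.T@[-1,0,0])
E
```

```text
t 12.95 p [559.8 308.2 167.4] q [  1.1  40.6 124.6 128.8  51.6 -76.6] F [ 0.6  0.1 -0.6] op 0.456 tx [0.34  0.333 0.879] tz [ 0.621  0.622 -0.476]
contact pt pred [540.1 289.  107.2]
[[433. 333.]]
[0.5264 0.2752 0.1139] [[388.38146939 304.33429907]
 [413.50891807 249.34261041]
 [340.5853967  232.86542394]
 [350.07753633 293.46729846]
 [378.77769685 244.82715051]] [-0.88000753  0.00398862  0.47494298] [-0.33876638 -0.70615312 -0.62175969]
```

View pics/tilt2.png

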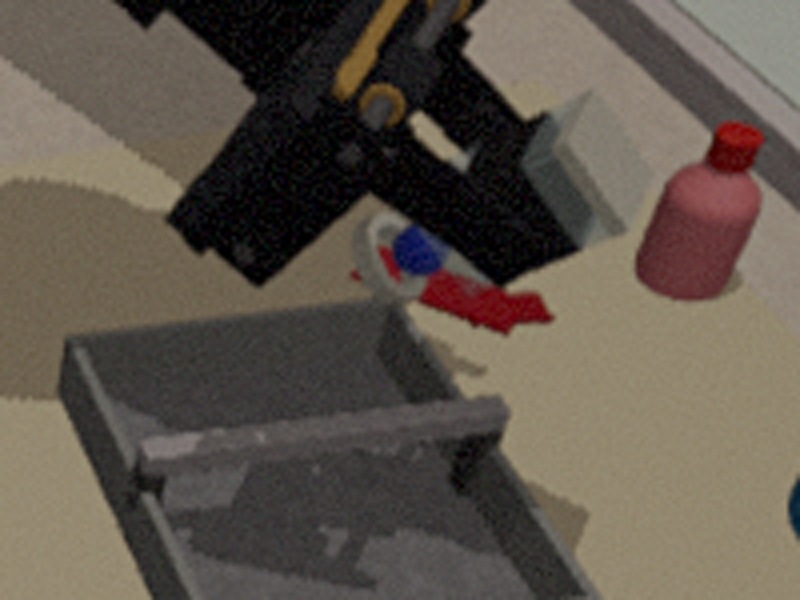

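The rim's low point at (388,303) matches the pivoted model, so the bottle is tipped 45° again after pivoting about 17° in the first tap. Second tap: a bit faster and aimed less deep.

Request:
play_rows(fingers=[255, 255, 255, 255, 255, 255, 255, 255], linear=[[-12, 0, 7], [-37, 0, 20], [-62, 0, 33], [-37, 0, 20], [-12, 0, 7], [0, 0, 0], [0, 0, 0], [0, 0, 0]], rot=[[0, 0, 0], [0, 0, 0], [0, 0, 0], [0, 0, 0], [0, 0, 0], [0, 0, 0], [0, 0, 0], [0, 0, 0]])

```text
time_s: 13.8
position: [0.5601, 0.3085, 0.1692]
tcp_rot: [[0.336, 0.706, 0.623], [0.333, -0.708, 0.623], [0.881, -0.002, -0.473]]
force: [-0.3, 0.2, -1.7]
opening: 0.452
```

```bash
python3 look.py tap2
```

```text
t 13.8 p [560.1 308.5 169.2] q [  1.1  40.5 124.6 128.8  51.6 -76.7] F [-0.3  0.2 -1.7] op 0.452 tx [0.336 0.333 0.881] tz [ 0.623  0.623 -0.473]
contact pt pred [540.7 289.3 108.9]
[[435. 331.]]
```

View pics/tap2.png

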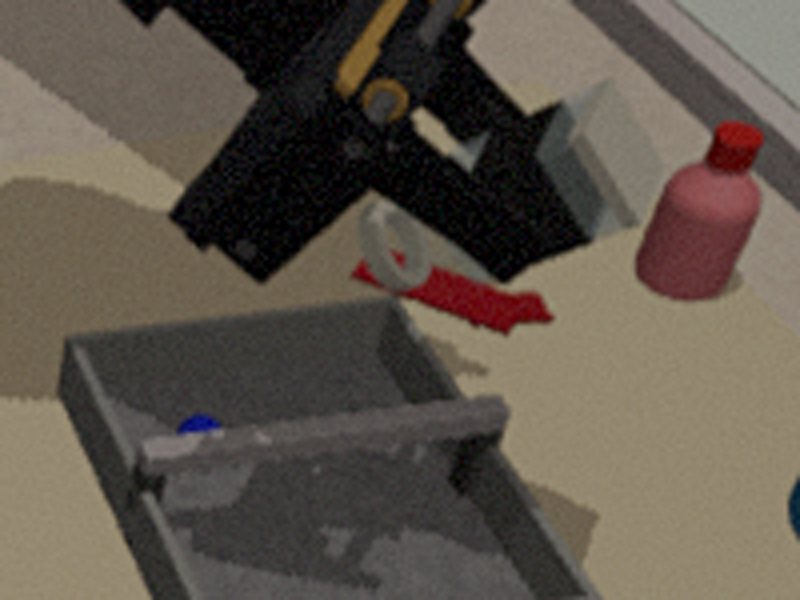

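The nugget is out and lies in the tray at about (200,425), and the neck is empty. Next I'll plan the lay-down at the bottle's original spot.

```bash
python3 - <<'E'
from kin import *
s=bot.read_state();R=np.array(s["tcp_rot"]);p=np.array(s["position"])
# pivot estimate from rim low pt & rear corner
for a in(-17,-20,-23,-26,-30): print(a,np.round((proj("scene",[p+R@pt(a,-.065,-.018),p+R@pt(a,-.065,.018),p+R@pt(a,.032,-.02,-.02),p+R@pt(a,.032,-.02,.02),p+R@pt(a,.032,.02,.02),p+R@pt(a,.032,.02,-.02)])-[395,98])*4).tolist())
print(rel([.568,.26,.27],tgt(45,24)))
q=s["joint_positions"]
for f in np.linspace(0,1,6):
    pp=p*(1-f)+f*np.array([.568,.26,.27]);q,e=ik(pp,tgt(45,62-38*f),q);print(np.round(q,1),round(e,2))
for f in np.linspace(0,1,6):
    pp=np.array([.568,.26,.27])*(1-f)+f*np.array([.585,-.292,.15]);q,e=ik(pp,tgt(45-46*f,24),q);print(np.round(pp,3),np.round(q,1),round(e,2))
q,e=ik([.585,-.292,.01],tgt(-1,24),q);print(np.round(q,1),e)
E
```

```text
-17 [[389.0, 303.0], [341.0, 232.0], [639.0, 190.0], [613.0, 248.0], [556.0, 157.0], [585.0, 102.0]]
-20 [[382.0, 297.0], [338.0, 224.0], [638.0, 195.0], [612.0, 253.0], [561.0, 160.0], [589.0, 105.0]]
-23 [[375.0, 291.0], [336.0, 217.0], [636.0, 200.0], [610.0, 258.0], [565.0, 164.0], [593.0, 108.0]]
-26 [[369.0, 285.0], [334.0, 209.0], [634.0, 204.0], [608.0, 262.0], [569.0, 167.0], [597.0, 111.0]]
-30 [[361.0, 276.0], [331.0, 198.0], [631.0, 210.0], [604.0, 268.0], [574.0, 172.0], [602.0, 116.0]]
(array([ 75.8,  39.7, -73.2]), array([ -0.08, -37.72,  -0.15]))
[  1.   40.8 124.7 129.1  52.2 -77.3] 0.0
[  1.7  32.9 120.9 116.2  38.4 -60.8] 0.0
[  2.8  26.9 115.9  91.8  29.3 -33.9] 0.0
[  4.2  22.8 110.   59.6  28.6  -0. ] 0.0
[  5.6  20.6 103.7  34.9  35.5  25.4] 0.0
[ 7.1 19.8 97.  20.4 45.7 40. ] 0.0
[0.568 0.26  0.27 ] [ 7.1 19.8 97.  20.4 45.7 40. ] 0.0
[0.571 0.15  0.246] [ -4.2  19.1 103.   23.3  41.5  34.7] 0.0
[0.575 0.039 0.222] [-15.9  20.3 106.3  26.3  38.3  28.9] 0.0
[ 0.578 -0.071  0.198] [-26.9  23.1 106.6  28.8  36.1  24.3] 0.0
[ 0.582 -0.182  0.174] [-36.3  27.2 104.1  30.   34.8  22.7] 0.0
[ 0.585 -0.292  0.15 ] [-44.   32.1  99.   29.3  34.5  24.7] 0.0
[-44.   46.1 102.1  50.5  21.    1. ] 2.5060472442213484e-12
```

Request:
play_rows(fingers=[255, 255, 255, 255, 255, 255, 255, 255, 255, 255, 255, 255, 255, 255, 255], linear=[[6, 3, -6], [12, 6, -12], [18, 9, -18], [24, 13, -24], [30, 16, -30], [36, 19, -36], [42, 22, -42], [48, 25, -48], [54, 28, -54], [60, 32, -60], [66, 35, -66], [72, 38, -70], [76, 40, -73], [76, 40, -73], [76, 40, -73]], rot=[[0, -3, 0], [0, -6, 0], [0, -9, 0], [0, -12, 0], [0, -15, 0], [0, -18, 0], [0, -21, 0], [0, -24, 0], [0, -27, 0], [0, -30, 0], [0, -33, 0], [0, -36, 0], [0, -38, 0], [0, -38, 0], [0, -38, 0]])

```text
time_s: 15.35
position: [0.5674, 0.26, 0.2688]
tcp_rot: [[0.65, 0.707, 0.28], [0.646, -0.707, 0.287], [0.401, -0.006, -0.916]]
force: [-0.0, 0.8, -1.7]
opening: 0.456
```

```bash
python3 - <<'E'
from h import *
show()
R0=np.array(bot.read_state()["tcp_rot"])
print(rel([.585,-.292,.17],tgt(-1,24)))
for f in np.linspace(0,1,13):
    a,b=rel(np.array([.568,.26,.27])*(1-f)+f*np.array([.585,-.292,.17]),tgt(45-46*f,24));print(a,b)
E
```

```text
t 15.35 p [567.4 260.  268.8] q [ 7.1 20.  96.7 20.3 46.2 40.3] F [-0.   0.8 -1.7] op 0.456 tx [0.65  0.646 0.401] tz [ 0.28   0.287 -0.916]
(array([-384.7,  403.4,  -63. ]), array([-18.84,   0.47,  41.94]))
[ 0.9  0.4 -1. ] [-0.28  0.37 -0.15]
[-31.2  34.   -6.1] [-1.83  0.38  3.36]
[-63.4  67.6 -11.3] [-3.38  0.39  6.86]
[-95.5 101.1 -16.5] [-4.92  0.4  10.37]
[-127.6  134.7  -21.6] [-6.47  0.41 13.88]
[-159.8  168.3  -26.8] [-8.02  0.42 17.39]
[-191.9  201.9  -32. ] [-9.56  0.43 20.89]
[-224.   235.5  -37.1] [-11.11   0.43  24.4 ]
[-256.2  269.1  -42.3] [-12.66   0.44  27.91]
[-288.3  302.7  -47.5] [-14.2    0.45  31.42]
[-320.4  336.3  -52.6] [-15.75   0.46  34.92]
[-352.6  369.8  -57.8] [-17.3    0.47  38.43]
[-384.7  403.4  -63. ] [-18.84   0.47  41.94]
```

Request:
play_rows(fingers=[255, 255, 255, 255, 255, 255, 255, 255, 255, 255, 255, 255, 255, 255, 255, 255, 255, 255, 255], linear=[[-12, 12, -2], [-36, 38, -6], [-60, 63, -10], [-84, 88, -14], [-108, 113, -18], [-132, 138, -22], [-156, 163, -26], [-180, 189, -30], [-204, 214, -34], [-228, 239, -37], [-252, 264, -41], [-276, 289, -45], [-300, 315, -49], [-324, 340, -53], [-348, 365, -57], [-370, 388, -61], [-385, 403, -63], [-385, 403, -63], [-385, 403, -63]], rot=[[-0.6, 0, 1.3], [-1.8, 0, 3.9], [-3, 0, 6.5], [-4.1, 0, 9.2], [-5.3, 0, 11.8], [-6.5, 0, 14.4], [-7.6, 0, 17], [-8.8, 0, 19.6], [-10, 0, 22.3], [-11.1, 0, 24.9], [-12.3, 0, 27.5], [-13.5, 0, 30.1], [-14.7, 0, 32.7], [-15.8, 0, 35.4], [-17, 0, 38], [-18, 0, 40], [-18.8, 0, 42], [-18.8, 0, 42], [-18.8, 0, 42]])

```text
time_s: 17.25
position: [0.5842, -0.2913, 0.1706]
tcp_rot: [[0.916, -0.019, 0.4], [-0.018, -1.0, -0.008], [0.4, 0.0, -0.916]]
force: [-1.0, 0.5, -1.4]
opening: 0.457
```

```bash
python3 - <<'E'
from h import *
import cv2
from rig import capture
show()
s=bot.read_state();R=np.array(s["tcp_rot"]);p=np.array(s["position"])
for n in("scene","top"):
    im=capture(n)[:,:,::-1].copy();u=proj(n,[p])[0];print(n,u)
    x0=int(max(0,min(440,u[0]-100)));y0=int(max(0,min(330,u[1]-75)));print(x0,y0)
    cv2.imwrite(f"pics/{n}5.png",cv2.resize(im[y0:y0+150,x0:x0+200],None,fx=4,fy=4,interpolation=cv2.INTER_CUBIC))
    P=np.array([p+R@pt(a,-.065,0) for a in(-17,-23)]+[p+R@pt(a,.032,0) for a in(-17,-23)]);print(np.round((proj(n,P)-[x0,y0])*4))
E
```

```text
t 17.25 p [ 584.2 -291.3  170.6] q [-43.8  30.2  97.9  26.7  37.1  27.9] F [-1.   0.5 -1.4] op 0.457 tx [ 0.916 -0.018  0.4  ] tz [ 0.4   -0.008 -0.916]
scene [109.03058582 239.88885843]
9 164
[[412. 142.]
 [406. 125.]
 [377. 324.]
 [381. 330.]]
top [518.92955347 192.60701883]
418 117
[[407. 529.]
 [416. 531.]
 [424. 219.]
 [419. 223.]]
```

View pics/scene5.png

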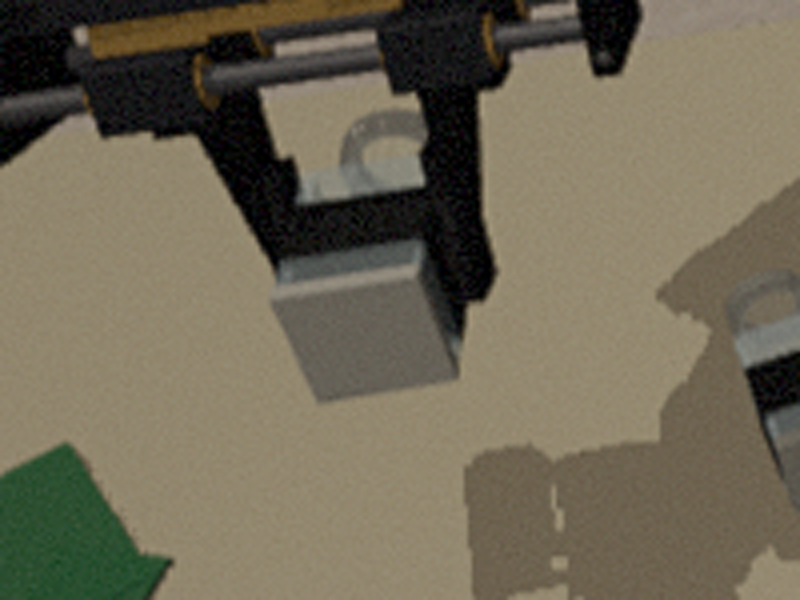

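View pics/top5.png

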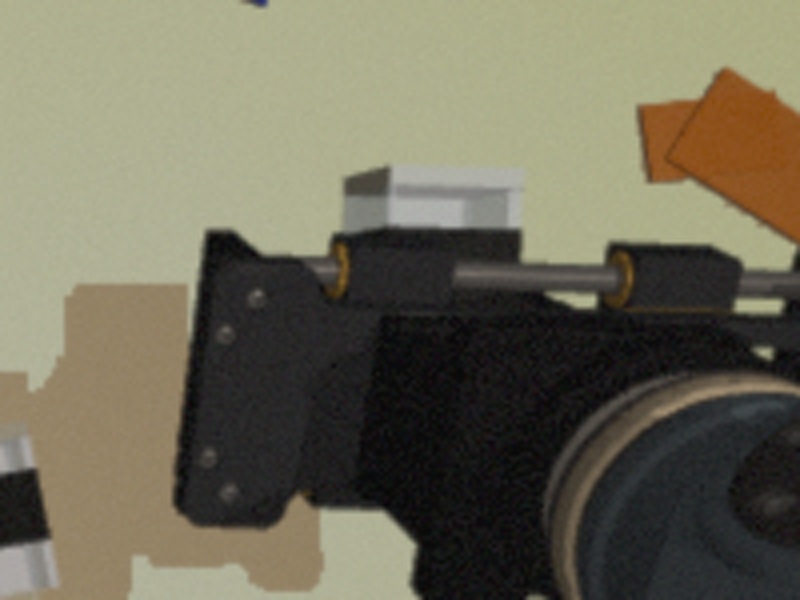

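```bash
python3 - <<'E'
from h import *
from scipy.optimize import least_squares
s=bot.read_state();R=np.array(s["tcp_rot"]);p=np.array(s["position"])
# tool y ~ world -y ; scene left = world -y => tool +y
obs=[("scene",.02,.02,(275,300)),("scene",.02,-.02,(420,265)),("scene",-.02,-.02,(458,378)),("scene",-.02,.02,(320,402)),("top",.02,-.02,(390,167)),("top",.02,.02,(524,172))]
off={"scene":(9,164),"top":(418,117)}
def f(v,full=True):
    a,sx,dz=v;o=[]
    for n,r,y,uv in obs:
        P=p+R@(pt(a,.032+sx/1000,r+dz/1000,y)); o.append(proj(n,[P])[0]-(np.array(uv)/4+off[n]-.4))
    return np.ravel(o)
r=least_squares(f,[-20,0,0]);print(r.x,np.round(r.fun,1))
a,sx,dz=r.x
for x in(.032,-.032):print(np.round((p+R@pt(a,x+sx/1000,-.02+dz/1000))*1000,1))
print(np.round((p+R@pt(a,-.065+sx/1000,-.018+dz/1000))*1000,1), "fingertip low",p+R@[.0095,0,0],p+R@[-.0095,0,0])
E
```

```text
[-15.20890169  13.24230617   4.48708795] [-0.6 -1.3  0.   1.5  0.8  0.1  0.1  0.1  0.5  0.2  0.4  0. ]
[ 623.9 -291.1  174.3]
[ 560.6 -290.   164.9]
[ 527.7 -289.4  162. ] fingertip low [ 0.59341936 -0.29051815  0.17497901] [ 0.57601592 -0.29021986  0.16736119]
```

```bash
python3 - <<'E'
from h import *
print(rel([.585,-.292,.03],tgt(-1,13)))
E
```

```text
(array([-56.3,   1.5, 129.5]), array([ 5.000e-02, -1.064e+01,  1.000e-02]))
```

Request:
play_rows(fingers=[255, 255, 255, 255, 255, 255, 255, 255, 255, 255], linear=[[-8, 0, 18], [-16, 0, 36], [-24, 0, 55], [-32, 0, 74], [-40, 1, 92], [-48, 1, 110], [-54, 1, 124], [-56, 1, 129], [-56, 1, 129], [-56, 1, 129]], rot=[[0, -2, 0], [0, -4, 0], [0, -6, 0], [0, -8, 0], [0, -10, 0], [0, -10.6, 0], [0, -10.6, 0], [0, -10.6, 0], [0, -10.6, 0], [0, -10.6, 0]])

```text
time_s: 18.35
position: [0.5862, -0.2934, 0.0315]
tcp_rot: [[0.974, -0.019, 0.227], [-0.018, -1.0, -0.007], [0.228, 0.003, -0.974]]
force: [-0.5, 0.1, -1.6]
opening: 0.457
```

```bash
python3 - <<'E'
from h import *
import cv2
from rig import capture
show()
s=bot.read_state();R=np.array(s["tcp_rot"]);p=np.array(s["position"]);print(R.T@[0,0,-1])
im=capture("scene")[:,:,::-1].copy()
cv2.imwrite(f"pics/s6.png",cv2.resize(im[220:370,60:260],None,fx=4,fy=4,interpolation=cv2.INTER_CUBIC))
a,sx,dz=-15.2,13.2,4.5
for x in(.032,-.032):print(np.round((p+R@pt(a,x+sx/1000,-.02+dz/1000))*1000,1))
E
```

```text
t 18.35 p [ 586.2 -293.4   31.5] q [-40.2  43.9  94.5  15.4  32.1  38.5] F [-0.5  0.1 -1.6] op 0.457 tx [ 0.974 -0.018  0.228] tz [ 0.227 -0.007 -0.974]
[-0.22756362 -0.00293338  0.9737588 ]
[ 625.2 -294.2   27.4]
[ 561.3 -293.    29.7]
```

View pics/s6.png

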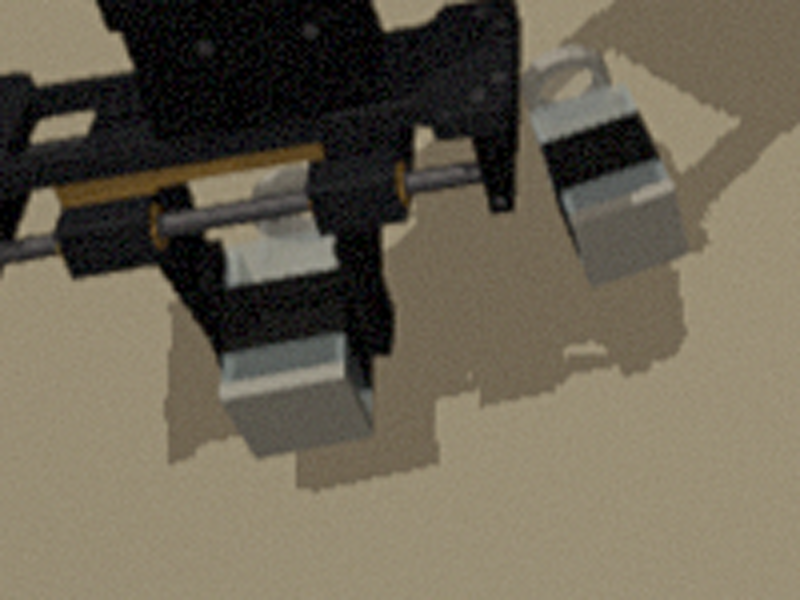

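Request:
play_rows(fingers=[255, 255, 255, 255, 255, 255], linear=[[-2, 0, 10], [-4, 0, 19], [-5, 0, 23], [-6, 0, 25], [-6, 0, 26], [-6, 0, 26]], rot=[[0, 0, 0], [0, 0, 0], [0, 0, 0], [0, 0, 0], [0, 0, 0], [0, 0, 0]])

```text
time_s: 19.0
position: [0.5855, -0.2931, 0.0052]
tcp_rot: [[0.974, -0.019, 0.226], [-0.018, -1.0, -0.006], [0.227, 0.002, -0.974]]
force: [-4.7, 2.2, 8.8]
opening: 0.455
```

```bash
python3 -c "
from h import *
show()"
```

```text
t 19.0 p [ 585.5 -293.1    5.2] q [-40.2  46.4  94.8  16.7  29.5  36.9] F [-4.7  2.2  8.8] op 0.455 tx [ 0.974 -0.018  0.227] tz [ 0.226 -0.006 -0.974]
```

```bash
python3 - <<'E'
import cv2
from rig import capture
im=capture("scene")[:,:,::-1].copy()
cv2.imwrite(f"pics/s7.png",cv2.resize(im[220:370,60:260],None,fx=4,fy=4,interpolation=cv2.INTER_CUBIC))
E
```

```text
(no output)
```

View pics/s7.png

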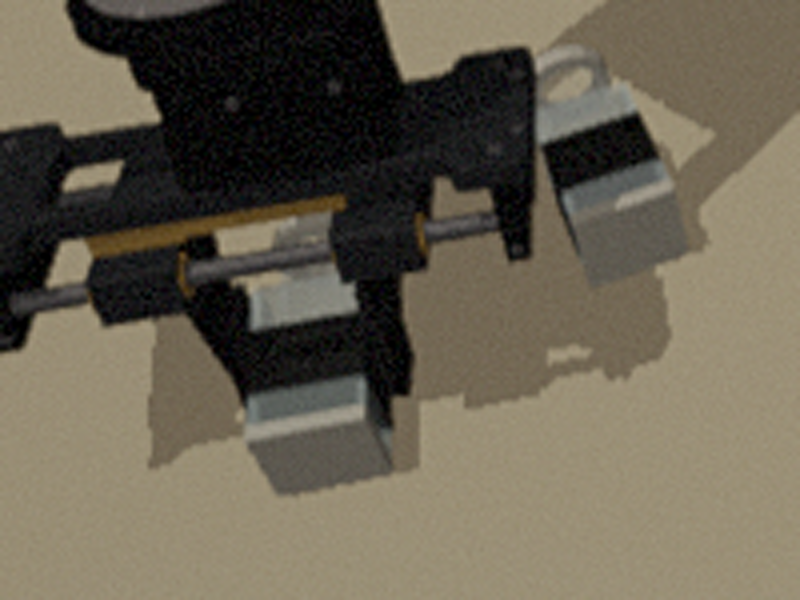

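Contact force is about 9 N and the bottle lies level on the table in the picture. I'll open the gripper and back out along the tool axis.

Request:
play_rows(fingers=[200, 120, 60, 0, 0, 0, 0, 0], linear=[[0, 0, 0], [0, 0, 0], [0, 0, 0], [0, 0, 0], [0, 0, 0], [0, 0, 0], [0, 0, 0], [0, 0, 0]], rot=[[0, 0, 0], [0, 0, 0], [0, 0, 0], [0, 0, 0], [0, 0, 0], [0, 0, 0], [0, 0, 0], [0, 0, 0]])

```text
time_s: 19.85
position: [0.5859, -0.2935, 0.004]
tcp_rot: [[0.974, -0.019, 0.227], [-0.018, -1.0, -0.007], [0.227, 0.002, -0.974]]
force: [0.4, 0.8, 0.3]
opening: 0.96
```

Request:
play_rows(fingers=[0, 0, 0, 0, 0, 0, 0, 0, 0, 0, 0, 0], linear=[[0, 0, -5], [0, 0, -15], [0, 0, -30], [0, 0, -50], [0, 0, -75], [0, 0, -105], [0, 0, -140], [0, 0, -175], [0, 0, -205], [0, 0, -225], [0, 0, -225], [0, 0, -225]], rot=[[0, 0, 0], [0, 0, 0], [0, 0, 0], [0, 0, 0], [0, 0, 0], [0, 0, 0], [0, 0, 0], [0, 0, 0], [0, 0, 0], [0, 0, 0], [0, 0, 0], [0, 0, 0]])

```text
time_s: 21.05
position: [0.5347, -0.2919, 0.2241]
tcp_rot: [[0.974, -0.019, 0.227], [-0.018, -1.0, -0.008], [0.228, 0.003, -0.974]]
force: [-1.0, 0.1, 0.6]
opening: 1.0
```

```bash
python3 - <<'E'
from h import *
import cv2
from rig import capture
show()
for n in("scene","top"):
    cv2.imwrite(f"pics/{n}8.png",capture(n)[:,:,::-1])
E
```

```text
t 21.05 p [ 534.7 -291.9  224.1] q [-43.6  24.8  93.6  11.   52.2  41.4] F [-1.   0.1  0.6] op 1.0 tx [ 0.974 -0.018  0.228] tz [ 0.227 -0.008 -0.974]
```

View pics/scene8.png

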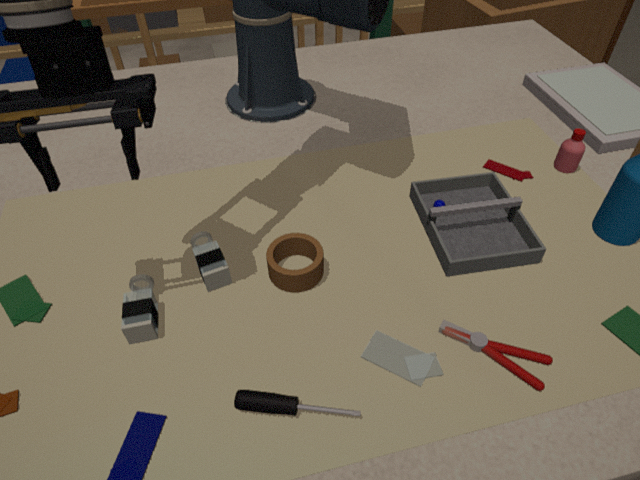

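View pics/top8.png

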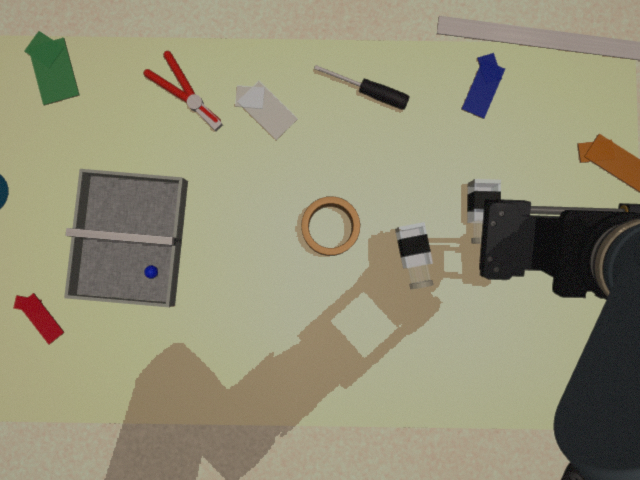

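The nugget is in the tray at (151,272) in the top view. The spare is unmoved at (414,255), and the bottle is back on the table with its neck empty. I'll check numerically that it lies flat.

```bash
python3 - <<'E'
import cv2
im=cv2.imread("pics/scene8.png")
cv2.imwrite("pics/s9.png",cv2.resize(im[260:360,80:220],None,fx=5.5,fy=5.5,interpolation=cv2.INTER_CUBIC))
E
```

```text
(no output)
```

View pics/s9.png

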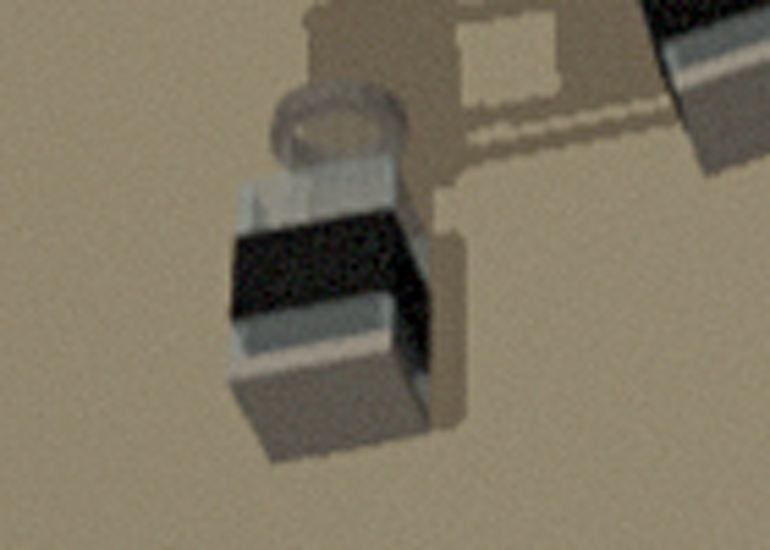

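```bash
python3 - <<'E'
from h import *
z=lambda x,y:(80+x/5.5-.4,260+y/5.5-.4)
r=lambda p:np.round(p*1000,1)
print("rear top z40",r(back("scene",z(232,380),.04)),r(back("scene",z(392,350),.04)))
print("rear bottom z0",r(back("scene",z(272,463),0)),r(back("scene",z(430,430),0)))
print("front top z40",r(back("scene",z(243,187),.04)),r(back("scene",z(395,153),.04)))
u=proj("scene",[[.622-.097,-.292,.038],[.622-.097,-.292,.02]]);print((u-[80,260])*5.5)
show()
print(bot.hand_in())
E
```

```text
rear top z40 [ 623.8 -313.3   40. ] [ 624.7 -274.3   40. ]
rear bottom z0 [ 622.4 -315.2    0. ] [ 622.5 -274.9    0. ]
front top z40 [ 561.6 -312.7   40. ] [ 560.  -273.3   40. ]
[[324.76161665  71.90893492]
 [342.75411334 112.9911699 ]]
t 21.15 p [ 534.2 -291.3  222.2] q [-43.6  24.9  93.7  11.   52.2  41.4] F [-0.   0.  -0.1] op 0.996 tx [ 0.974 -0.018  0.225] tz [ 0.225 -0.005 -0.974]
the job is handed in; nothing more can be done
None
```

The job is done and handed in at 21.15 s. I gripped the bottle with the nugget by its rubber sleeve, tipped it mouth down about 45° and tapped its rim on the steel bar. After two taps (about 0.25 and 0.28 m/s) the nugget dropped into the tray. I then laid the bottle back near its original spot, let go and backed away.

**Last checks:**
- **Nugget:** it lies on the tray floor, and the bottle's neck is empty.
- **Bottle:** its top edges measure 40 mm high and its bottom rear edge is on the table, with the body about 63 mm long against the 64 mm given. So it lies flat.
- **Spare bottle:** it was not touched and shows at the same place in the picture.
- **Arm:** the wrist force reads about 0 N with the gripper open and clear of everything.

**What did not go as planned:**
- **First tilt:** it ran into an arm singularity before any tapping, so I tapped with the bottle turned 45° from the tray's axis.
- **Slip in the grip:** the first tap pivoted the bottle about 17° in the grip, and I tipped the tool further to make up for it. The bottle also slid about 13 mm backwards, so it lies about 7 mm further from the robot than it did at first.
- **Not measured:** I did not read the force at the moment of each tap. The readings taken between moves never passed about 10 N.

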